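# Turn the mallet head to the pointer and chock the turntable

### The arm

A 6-joint arm with a two-finger parallel gripper is mounted at the origin on the work surface. World frame = base frame: x ahead of the robot, y to its left, z up, the work surface at z = 0. Lengths are in m, angles in rad, forces in N, time in s.
With the tool pointing down it reaches from about 0.375 to 0.975 m from the base axis. Payload 3.8 kg.
Tool frame: the origin (TCP) lies midway between the tips of the shut fingers; the grasp point (between the pads) lies 19 mm behind it; z points along the fingers, y is the line along which they close (so a half turn about z gives the same grasp; the last joint's range is limited). The gripper opens to 88 mm and grips with 3 to 60 N. Pads are 18 mm wide; open, the fingers measure 123 mm over their backs; the gripper's body (75 mm by 187 mm) begins 45 mm behind the grasp point.
Start: joints at [-1.143, 0.264, 1.604, -0, 1.274, -0.037], TCP at [0.303, -0.603, 0.239] pointing down, gripper open.
Joint ranges: [-2.63, 2.63], [-0.94, 2.18], [0.31, 2.57], [-1.31, 4.45], [0, 2.66], [-2.55, 2.55]. Speed limits (rad/s): [2.57, 2.57, 3.14, 3.14, 3.14, 3.14].

### API

Orientations are given as a rotation vector (axis times angle).
In Python, from cell import manip, inverse_kinematics, cams, order gives the robot as it stands. Calls block until the motion is done:
- manip.move_pose(position, orientation): joint-space move of the TCP to a pose.
- manip.move_linear(position, rate=0.15, rot=None): straight line of the TCP; rot=None keeps the orientation; rate is the mean speed in m/s.
- manip.set_joints(angles): joint-space move.
- manip.set_gripper(opening, force=None): finger opening in m; force is the grip in N (None keeps the last); returns when the fingers have stopped.
- manip.dwell(seconds).
- inverse_kinematics(position, orientation): joint angles nearest the present ones, or None.
- manip.state(): the state.
- cams.capture(name): name is "side" or "top" or "wrist"; returns a dict with "image" (400x640x3 uint8, blue, green, red), "z_map" (400x640 float32, m along the optical axis (not along the pixel's ray), 0 where there is no reading), "intrinsics" (3x3 intrinsics, pixels), "position" and "orientation" of the camera in the world; the wrist camera has in their place "T_tool_cam" (4x4, takes a point from camera to tool coordinates, whose origin is the TCP and whose axes are the flange's). Camera axes: x right, y down, z forward; pixel columns grow to the right and rows downward; lengths in m; the calibration is good to about 2 mm. A picture is of the moment at which its call begins: read the wrist's pose just before it.
A pose or a line that the arm cannot do raises manip.IKError and nothing moves.
- order.close_job(): hands the job in; it is judged then, once.
The state is a dict: "clock": time; "joint_pos": joint angles; "joint_velocities": joint speeds; "tau": joint torques, N m; "tool_pos": TCP position; "tcp_rot": TCP orientation; "contact_force": force on the tool from outside, world axes, zero at the start; "moment": the same for the moment, N m; "gripper_width": finger opening in m; "grasp_force": force on a finger pad.
Only numpy, scipy, OpenCV 4.12 (cv2) and the standard library are available. Lean on these libraries where they do the work, as an engineer would, in place of code of your own. Each camera call takes 0.05 s, during which the arm holds its last target. There are 200 camera calls.

### The job

Without gripping or lifting anything, gently push the oak mallet head round on its turntable until the white line on its top points straight at the red pointer. Then gently push the green wedge along the bench, thin end first, until the thin end is up against the turntable's rim and the wedge points at the middle of the turntable, so that it chocks it with the head still in line. Leave the other things on the bench where they are, and finish clear of everything.

Things in the scene. Friction and masses are not known exactly. Their poses are not given: they have to be found in the camera images.
- station: (all sizes in this list are in mm) the fixed turntable station; origin on the bench surface under the turntable's axis, z up. A fixed dark steel block, 36 wide (x), 50 long (y from 135 to 185) and 36 high with a red arrow on top, stands on its +y side and points at the axis: the line from the axis along +y is the pointer line. The wedge starts on the -x side, roughly towards the robot
- turntable_axis (a point): point on the turntable's axis at the top of the iron disc, 25 above the bench, axes as the station's. The disc has radius 75; its upright rim runs from 1 to 25 above the bench
- turntable (a joint): angle of the turntable in rad, counterclockwise from above positive; 0 when the white line on the head points straight at the red pointer. Starts between 0.5 and 1.0, stops at -1.4 and 1.4. Stiff: turning it takes about 0.25 N m (3 N at 85 mm from the axis), and it stays where it is left
- marked_end (a point): centre of the end face of the oak head that carries the white line, 105 from the axis and 61 above the bench. The head is fixed on the turntable: a bar with square section 58 x 58, 210 long, centred on the axis, brass bands near both ends, underside 32 and top 90 above the bench. The point turns with the head: its y axis points outwards along the white line, its z up; the head's long upright sides are 29 either side of it in x
- wedge: loose green-painted hickory wedge lying flat, 70 long (x), 36 wide (y), 26 high at its thick end (-x) falling to 6 at its thin end (+x); about 60 g. Origin at the middle of its underside, z up; the thin end roughly faces the turntable at the start
- wedge_tip (a point): middle of the upright face of the thin end, 3 above the underside, axes as the wedge's (x out of the thin end)
- wedge_back (a point): middle of the upright face of the thick end, 13 above the underside, axes as the wedge's
- spare_wedge: bystander: unpainted brown wedge of the same shape and size, lying to the right of the turntable
- ferrule: bystander: loose upright brass ring, 34 across, 35 high; origin at the centre of its underside
- spokeshave: bystander: loose steel spokeshave body, 246 long (x), 30 wide, 26 high; origin at the centre of its underside
- offcut: bystander: loose pale shaft offcut, square bar 110 (x) x 28 x 28; origin at the centre of its underside
- tin: bystander: loose upright tin, 66 across, 80 high; origin at the centre of its underside
- hammer: bystander: hammer 240 long lying along its x axis; origin on the bench under it

How it is judged:
On the way, in this order (a step that is already met when the one before it is completed fails the run):
1. the head is turned until its white line points at the red pointer (value of joint turntable between -0.09 and 0.09 rad), for 0.2 s.
2. the thin end of the wedge is up against the rim, the wedge pointing at the middle (all of step 1 and x of turntable_axis in the frame of wedge_tip between 0.05 and 0.08 m and y of turntable_axis in the frame of wedge_tip between -0.025 and 0.025 m and height (world z) of wedge_tip below 0.008 m and angle between wedge_tip's own z axis and vertical below 0.1 rad), for 0.2 s.
At the end, for the whole second after the job is handed in: The white line points at the red pointer within 0.09 rad (5 degrees); the wedge lies flat on the bench with the face of its thin end within 5 mm of touching the rim, its long centreline passing within 25 mm of the turntable's axis; both at rest (all of step 2 and velocity of joint turntable between -0.05 and 0.05 rad/s and linear speed of wedge below 0.02 m/s).
It fails at once if the green wedge or the head is gripped between the fingers or pressed hard (over 35 N) (contact force between the fingers and wedge above 35 N or contact force between the fingers and turntable above 35 N).
It fails at once if the green wedge is lifted off the bench (height (world z) of wedge above 0.01 m or height (world z) of wedge_tip above 0.018 m or height (world z) of wedge_back above 0.028 m).
It fails at once if the green wedge is tipped over (angle between wedge's own z axis and vertical above 0.35 rad).
It fails at once if another thing on the bench is moved more than 20 mm (distance of any of spare_wedge, ferrule, spokeshave, offcut, tin, hammer from where it was at the start of the episode above 0.02 m).
It also fails if it takes over 48 s, if anything falls off the work surface, if the arm or the gripper's body presses on something with over 40 N, if the wrist force passes 120 N, or if a joint passes its speed limit or range.

## Working session

There is one attempt and no reset: what is moved stays moved. The work goes in short steps, each a Python script; the robot and the scene stay as the last script left them, time stands still between calls to the robot, and variables do not carry over. Pictures are saved under pics/ and viewed, at most 10 in all, crops included, and the job is handed in when it is done.

```bash
mkdir -p pics; ls
python3 - <<'E'
from cell import manip,cams
import cv2
print(manip.state()['clock'],manip.state()['tcp_rot'])
for n in("top","side"):
    c=cams.capture(n);cv2.imwrite(f"pics/{n}0.png",c["image"]);print(n,c["intrinsics"],c["position"],c["orientation"])
E
```

```text
pics
0.0 [-3.05506340e+00 -7.23002948e-01  6.18539729e-04]
top [[479.7529663    0.         326.06000114]
 [  0.         479.7529663  198.69537882]
 [  0.           0.           1.        ]] [0.42584677 0.02737363 1.17235069] [-2.11536741  2.15887276 -0.15794637]
side [[374.88121152   0.         317.20187446]
 [  0.         374.88121152 201.20286543]
 [  0.           0.           1.        ]] [ 0.20924988 -0.52787122  0.55077413] [-2.09640688  0.6422968  -0.30348794]
```

View pics/top0.png

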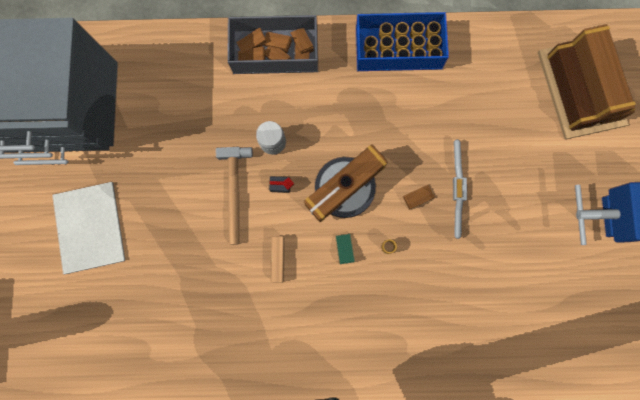

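View pics/side0.png

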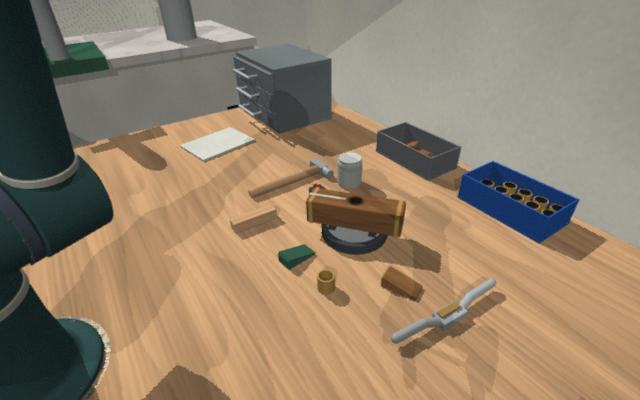

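The top view has image up as about +x and left as +y. The turntable is at about (346,187), the red pointer at (280,184) and the marked end at lower left (312,208). The green wedge is at (345,249) and the ferrule at (389,246). The side view agrees, with the wedge's thin end facing the table. Next I'll measure these.

```bash
cat > h.py <<'E'
import numpy as np,cv2
from scipy.spatial.transform import Rotation as R
from cell import manip,cams,inverse_kinematics,order
def cloud(n,st=None):
    c=cams.capture(n);K=c["intrinsics"];z=c["z_map"];v,u=np.indices(z.shape)
    P=np.stack([(u-K[0,2])/K[0,0]*z,(v-K[1,2])/K[1,1]*z,z],-1)
    if n=="wrist":
        T=np.array(c["T_tool_cam"]);P=P@T[:3,:3].T+T[:3,3];r,t=st["tcp_rot"],st["tool_pos"]
    else: r,t=c["orientation"],c["position"]
    P=P@R.from_rotvec(r).as_matrix().T+np.array(t)
    P[z<=0]=np.nan
    return c["image"],P
def rect(P,m):
    m=m.astype(np.uint8);k,l,s,_=cv2.connectedComponentsWithStats(m);i=1+np.argmax(s[1:,4]);p=P[l==i]
    return cv2.minAreaRect((p[:,:2]*1000).astype(np.float32)),p
def scene(n="top",st=None):
    im,P=cloud(n,st);hsv=cv2.cvtColor(im,cv2.COLOR_BGR2HSV).astype(int);H,S,V=hsv[...,0],hsv[...,1],hsv[...,2]
    x,y,z=np.moveaxis(P,-1,0);near=(x>.3)&(x<.7)&(abs(y)<.25)
    o={}
    o["head"]=rect(P,near&(abs(z-.09)<.006))
    o["red"]=rect(P,near&((H<6)|(H>174))&(S>180)&(V>90)&(z>.02)&(z<.05))
    o["green"]=rect(P,near&(H>60)&(H<95)&(S>100)&(z<.04))
    h=o["head"][0]
    o["white"]=rect(P,near&(S<70)&(V>120)&(z>.08)&(np.hypot(x-h[0][0]/1e3,y-h[0][1]/1e3)<.105))
    d=near&(z>.015)&(z<.032)&(S<90)&(np.hypot(x-h[0][0]/1e3,y-h[0][1]/1e3)<.09)
    o["disc"]=(cv2.minEnclosingCircle((P[d][:,:2]*1000).astype(np.float32)),P[d])
    return im,P,o
E
python3 - <<'E'
from h import *
im,P,o=scene()
for k,(r,p) in o.items(): print(k,np.round(np.array(r[0]),1),np.round(r[1:],1) if k=="disc" else np.round(r[1],1),r[-1],len(p),np.round(p.mean(0),4),p[:,2].min(),p[:,2].max())
g=o["green"][1]; 
for a in np.linspace(g[:,0].min(),g[:,0].max(),6): 
    q=g[abs(g[:,0]-a)<.005]; print(np.round(a,3),q[:,1].mean().round(4),np.median(q[:,2]).round(4))
for n,(u,v) in dict(tin=(269,128),ham=(234,153),fer=(390,240),off=(278,260),spare=(418,197)).items(): print(n,P[v,u].round(3))
E
```

```text
head [635.9 -12.6] [ 59.2 210.2] 39.47335433959961 2137 [ 0.6306 -0.009   0.09  ] 0.08400330317975602 0.09596394155084309
red [648.7 140.3] [54.3 24.5] 73.00248718261719 108 [0.6442 0.1346 0.0358] 0.029270097387889438 0.042896244085848245
green [485.1  -7.8] [63.4 30.7] 6.896090030670166 331 [ 0.4845 -0.0077  0.0168] 0.004502454436618342 0.02880235011396537
white [595.3  37.2] [ 7.6 81. ] 39.447601318359375 112 [0.5952 0.037  0.0907] 0.08544310275038836 0.09661786798019811
disc [634.5 -11.7] [74.5] 74.4537124633789 1219 [ 0.6252 -0.0164  0.0254] 0.016898522507125202 0.03187854788678113
0.453 -0.0085 0.0257
0.466 -0.0104 0.0224
0.479 -0.0089 0.0192
0.492 -0.0067 0.0145
0.505 -0.0055 0.0113
0.518 -0.0056 0.0091
tin [0.768 0.165 0.081]
ham [nan nan nan]
fer [ 0.502 -0.115  0.034]
off [0.46  0.151 0.028]
spare [ 0.606 -0.19   0.015]
```

Run:
```python
from h import *
A=np.array([.6355,-.0122])
for n in("top","side"):
    im,P=cloud(n);x,y,z=np.moveaxis(P,-1,0);r=np.hypot(x-A[0],y-A[1])
    m=(z>.031)&(z<.042)&(r>.125)&(r<.195)&(y>.09)&(abs(x-.645)<.05)
    b,p=rect(P,m);print(n,np.round(b[0],1),np.round(b[1],1),b[2],len(p),"bearing",np.degrees(np.arctan2(-(b[0][0]/1e3-A[0]),b[0][1]/1e3-A[1])))
    S=cv2.cvtColor(im,cv2.COLOR_BGR2HSV).astype(int)
    q=P[m&((S[...,0]<8)|(S[...,0]>172))&(S[...,1]>150)];d=np.linalg.svd(q[:,:2]-q[:,:2].mean(0),full_matrices=False)[2][0];print(" red",q.mean(0).round(4),d,len(q))
```

```text
top [644.2 142.2] [57.9 33. ] 85.38793182373047 190 bearing -3.226637945367942
 red [0.6447 0.1361 0.0359] [0.06390047 0.99795628] 133
side [644.  157.3] [ 9.4 27.5] 3.2392184734344482 21 bearing -2.874315310531608
 red [0.6444 0.163  0.035 ] [ 0.02462285 -0.99969681] 13
```

```bash
cat >> h.py <<'E'
A=np.array([.6355,-.0122])
def rv(deg): return (R.from_euler('z',deg,degrees=True)*R.from_rotvec([np.pi,0,0])).as_rotvec()
def hp(deg,off,z,rad=.085):
    a=np.radians(deg);return [A[0]-off*np.cos(a)-rad*np.sin(a),A[1]-off*np.sin(a)+rad*np.cos(a),z]
def f(): 
    s=manip.state();return np.round(s["contact_force"],1),np.round(s["tool_pos"],4),round(s["clock"],2)
E
python3 - <<'E'
from h import *
manip.set_gripper(0)
manip.move_pose(hp(39.4,.055,.2),rv(39.4));print(f())
manip.move_linear(hp(39.4,.055,.055),rate=.15);print(f())
manip.move_linear(hp(39.4,.041,.055),rate=.04);print(f())
for d in np.arange(34,-2.1,-6):
    manip.move_linear(hp(d,.039,.055),rate=.05,rot=rv(d));print(d,f())
d=-2
manip.move_linear(hp(d,.06,.055),rate=.08)
manip.move_linear(hp(d,.09,.25),rate=.2);print(f())
im,P,o=scene();cv2.imwrite("pics/top1.png",im)
for k in("head","white","green"): print(k,np.round(o[k][0][0],1),np.round(o[k][0][1],1),o[k][0][2])
E
```

```text
(array([-0.2,  0.1,  0. ]), array([0.5393, 0.0178, 0.2001]), 3.92)
(array([-0. , -0.1, -0.4]), array([0.54  , 0.0185, 0.0559]), 5.04)
(array([-0.1, -0.1,  0.6]), array([0.5502, 0.0277, 0.0551]), 5.54)
34.0 (array([-0.4, -0.7, -0.3]), array([0.5554, 0.0365, 0.0548]), 5.91)
28.0 (array([-0.5, -0.4,  0.2]), array([0.5611, 0.0445, 0.055 ]), 6.25)
22.0 (array([-0. ,  0.9, -1.7]), array([0.5675, 0.0519, 0.055 ]), 6.59)
16.0 (array([-0.6, -0.7,  0.6]), array([0.5746, 0.0586, 0.055 ]), 6.93)
10.0 (array([-0.7, -0.1, -0.8]), array([0.5824, 0.0647, 0.055 ]), 7.28)
4.0 (array([-0.7, -0.2, -0.8]), array([0.5907, 0.0698, 0.055 ]), 7.62)
-2.0 (array([-0.2,  0.3,  0.2]), array([0.5996, 0.0741, 0.055 ]), 7.96)
(array([ 0.9,  0.4, -0.1]), array([0.5478, 0.0758, 0.2485]), 9.5)Traceback (most recent call last):
  File "<stdin>", line 11, in <module>
  File "h.py", line 21, in scene
    o["red"]=rect(P,near&((H<6)|(H>174))&(S>180)&(V>90)&(z>.02)&(z<.05))
             ~~~~^^^^^^^^^^^^^^^^^^^^^^^^^^^^^^^^^^^^^^^^^^^^^^^^^^^^^^^
  File "h.py", line 14, in rect
    m=m.astype(np.uint8);k,l,s,_=cv2.connectedComponentsWithStats(m);i=1+np.argmax(s[1:,4]);p=P[l==i]
                                                                         ~~~~~~~~~^^^^^^^^^
    return _wrapfunc(a, 'argmax', axis=axis, out=out, **kwds)
    return bound(*args, **kwds)
ValueError: attempt to get argmax of an empty sequence
```

```bash
sed -i 's/    o\["red"\].*/    if n!="top": pass/' h.py
python3 - <<'E'
from h import *
manip.move_linear([.42,-.013,.2],rate=.25,rot=rv(0));print(f())
im,P=cloud("top");cv2.imwrite("pics/top1.png",im)
x,y,z=np.moveaxis(P,-1,0);m=(np.hypot(x-A[0],y-A[1])<.125)&(abs(z-.09)<.006)
b,p=rect(P,m);print(b)
E
```

```text
(array([-0. , -0.2,  0.3]), array([ 0.4211, -0.0128,  0.2005]), 10.36)
((635.3727416992188, -12.322128295898438), (208.8222198486328, 59.30752182006836), 86.7731704711914)
```

View pics/top1.png

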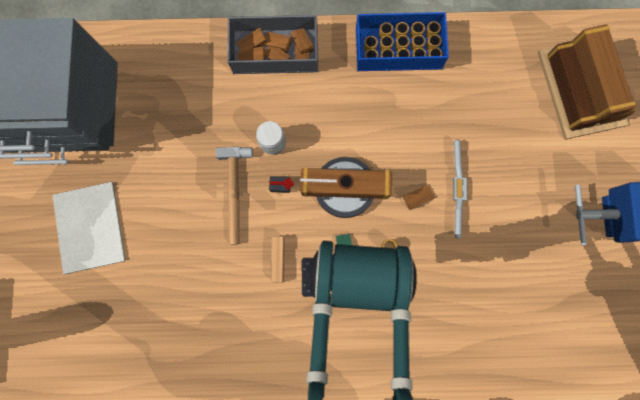

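The head measures -3.2° against the pointer's -3.3°, so it is in line: white line at (318,182), arrow at (280,184). Next is the wedge.

Run:
```python
from h import *
manip.move_linear([.42,-.0105,.009],rate=.15,rot=rv(0));print(f())
for x in(.440,.455,.468): manip.move_linear([x,-.0105,.009],rate=.03);print(f())
im,P=cloud("side");cv2.imwrite("pics/side1.png",cv2.resize(im[160:320,220:460],None,fx=3,fy=3))
h=cv2.cvtColor(im,cv2.COLOR_BGR2HSV);x,y,z=np.moveaxis(P,-1,0)
m=(h[...,0]>60)&(h[...,0]<95)&(h[...,1]>100)&(z<.035)&(x>.4)&(x<.6)&(abs(y)<.08)
b,p=rect(P,m);print(b,p.min(0),p.max(0))
```

```text
(array([-0.3, -0.5,  0.1]), array([ 0.4209, -0.0105,  0.0097]), 11.83)
(array([0.5, 0.8, 0.5]), array([ 0.4399, -0.0105,  0.0089]), 12.65)
(array([-0.6,  0.2,  0.1]), array([ 0.4551, -0.0105,  0.009 ]), 13.3)
(array([0. , 0.7, 0.6]), array([ 0.4682, -0.0105,  0.009 ]), 13.88)Traceback (most recent call last):
  File "<stdin>", line 7, in <module>
  File "h.py", line 14, in rect
    m=m.astype(np.uint8);k,l,s,_=cv2.connectedComponentsWithStats(m);i=1+np.argmax(s[1:,4]);p=P[l==i]
                                                                         ~~~~~~~~~^^^^^^^^^
    return _wrapfunc(a, 'argmax', axis=axis, out=out, **kwds)
    return bound(*args, **kwds)
ValueError: attempt to get argmax of an empty sequence
```

View pics/side1.png

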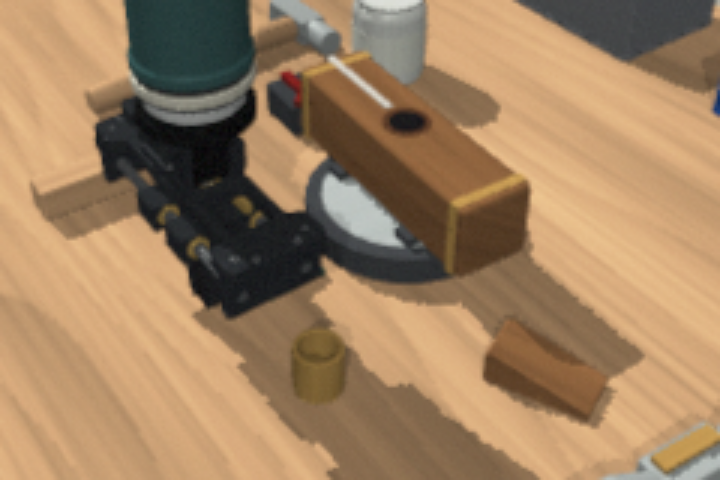

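The gripper hides the wedge in the side view, and the bystanders are untouched. I'll back off and look from the wrist.

Run:
```python
from h import *
manip.move_linear([.44,-.0105,.009],rate=.1)
manip.move_linear([.42,-.0105,.18],rate=.2)
manip.dwell(.2);st=manip.state();im,P=cloud("wrist",st);cv2.imwrite("pics/w1.png",im)
print(f())
x,y,z=np.moveaxis(P,-1,0)
h=cv2.cvtColor(im,cv2.COLOR_BGR2HSV)
m=(h[...,0]>60)&(h[...,0]<95)&(h[...,1]>100)&(z<.035)&(x>.4)&(x<.6)&(abs(y)<.08)
if m.sum()>20:
    b,p=rect(P,m);print(b,len(p),p.min(0),p.max(0))
```

```text
(array([0.2, 0.3, 0.3]), array([ 0.4193, -0.0104,  0.1788]), 15.62)
((514.63330078125, -11.13060188293457), (67.78678894042969, 34.921363830566406), 0.29360198974609375) 2904 [ 0.4807815  -0.02876437  0.00578529] [0.54853601 0.0061811  0.02719817]
```

View pics/w1.png

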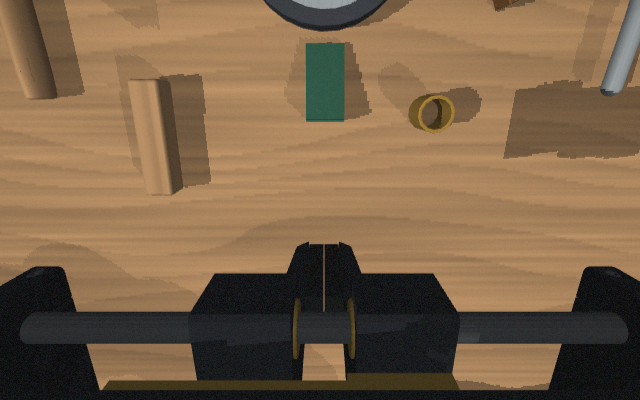

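The wedge in the wrist image, at (325,82), is square to the push with yaw 0.3°. It is centred on y=-0.011, and its tip is about 11 mm short of the rim.

Run:
```python
from h import *
manip.move_linear([.44,-.011,.009],rate=.2)
manip.move_linear([.474,-.011,.009],rate=.05);manip.dwell(.2)
b0=np.mean([manip.state()["contact_force"][0] for _ in range(3)])
for x in np.arange(.475,.4816,.001):
    manip.move_linear([x,-.011,.009],rate=.02);manip.dwell(.1)
    F=manip.state()["contact_force"][0];print(round(x,4),F.round(2),manip.state()["tool_pos"][0].round(4))
    if F-b0<-3: break
manip.move_linear([.44,-.011,.009],rate=.1)
manip.move_linear([.42,-.011,.2],rate=.2)
manip.dwell(.2);st=manip.state();im,P=cloud("wrist",st);cv2.imwrite("pics/w2.png",im);print(f())
x,y,z=np.moveaxis(P,-1,0);h=cv2.cvtColor(im,cv2.COLOR_BGR2HSV)
m=(h[...,0]>60)&(h[...,0]<95)&(h[...,1]>100)&(z<.035)&(x>.4)&(x<.6)&(abs(y)<.08)
b,p=rect(P,m);print(b,p.min(0),p.max(0))
im,P=cloud("top");x,y,z=np.moveaxis(P,-1,0);m=(np.hypot(x-A[0],y-A[1])<.125)&(abs(z-.09)<.006)
print(rect(P,m)[0])
```

```text
0.475 0.19 0.475
0.476 0.22 0.4761
0.477 0.86 0.4771
0.478 -0.59 0.4781
0.479 -0.27 0.4791
0.48 -3.24 0.4794
(array([-0.4,  0.8,  0.1]), array([ 0.4194, -0.011 ,  0.1989]), 21.68)
((525.655517578125, -11.699817657470703), (34.59537887573242, 68.54576110839844), 89.8733139038086) [ 0.49139269 -0.02902234  0.00491351] [0.55992516 0.00566316 0.02702135]
((635.8485107421875, -12.189491271972656), (208.7052764892578, 59.644710540771484), 86.76158905029297)
```

View pics/w2.png

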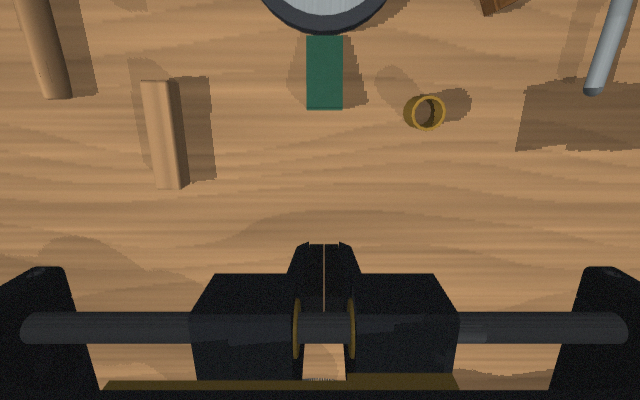

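The wedge tip touches the rim at (325,35), with contact felt at 3 N. The centreline passes within 1 mm of the axis and the head is still at -3.2°, so I'm handing in.

```bash
python3 -c "
from cell import order
print(order.close_job())"
```

```text
the job is handed in; nothing more can be done
None
```

The job is handed in at about 22 s of the 48 s allowed: the white line measures within about 0.1° of the pointer, the wedge's thin end touches the rim pointing within about 1 mm of the axis, nothing else was seen to move, and the arm is clear; no verdict came back.

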